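Stack the fastener cartons

ROBOT

A 6-joint arm with a two-finger parallel gripper is mounted at the origin on a cart in front of the work surface, level with it; the furniture and walls round the work are solid. World frame = base frame: x ahead of the robot, y to its left, z up, the work surface at z = 0. Lengths are in mm, angles in rad, forces in N, time in s.
With the tool pointing down it reaches from about 350 to 875 mm from the base axis. Payload 4.2 kg.
Tool frame: the origin (TCP) lies between the finger pads; the fingertips stand 25 mm ahead of it and the grasp point (between the pads) lies 6 mm ahead of it; z points along the fingers, y is the line along which they close (so a half turn about z gives the same grasp; the last joint's range is limited). The gripper opens to 85 mm and grips with 20 to 120 N. Pads are 22 mm wide; open, the fingers measure 114 mm over their backs; the gripper's body (76 mm by 85 mm) begins 54 mm behind the grasp point. The pads swing forward as they close: fully open they stand 13 mm farther back than shut.
Start: joints at [1.54, 0.385, 0.008, 0, -1.194, -0.259], TCP at [178.568, 598.926, 256.312] pointing down, gripper open.
Joint ranges: [-3.14, 3.14], [-1.21, 2.06], [-1.07, 1.41], [-3.16, 2.05], [-2.99, -0.16], [-3.1, 3.1]. Speed limits (rad/s): [2.79, 2.79, 3.14, 3.14, 3.14, 3.14].

INTERFACE

Orientations are given as a unit quaternion [x, y, z, w].
In Python, from bench import read_state, get_image, job_done gives the robot as it stands.
- The arm moves only by the tool play_rows, never from a script. Its argument "series" is a list of rows, each a list of 6 numbers: the shift along the world's x, y, z in mm, then the turn, a rotation vector about the world's x, y, z in units of 6 degrees (1.0 is 6 degrees). A call has 1 to 20 rows; each row shifts and turns the commanded pose from where the row before left it; what a row does not reach is not made up. A row lasts 1/12 s, in which the tool goes at most 41.7 mm and 7.16 degrees, less where a joint would pass 70% of its speed; a pose out of reach is approached as far as the arm can. A call is refused whole if a number of a shift passes 41.7 or a number of a turn 1, either way. A call with a gripper value outside its range is refused whole. "gripper" is the opening, from 0 (shut) to 1 (fully open), set as the call begins (left out, the last holds). The fingers move at their own pace and stop on an object; the grip force is fixed at half the most. Time passes only in rows, so rows that do not move let the fingers close. It gives the time, the measured TCP pose, the force, the opening and the grip force at its end, in the units of the state.
- read_state(): the state, without advancing time (a new reading comes with each control period).
- get_image(name): name is "side" or "top" or "wrist"; returns a dict with "image" (480x640x3 uint8, red, green, blue), "fx", "fy", "cx", "cy" (pixels), "eye" and "rotation" of the camera in the world. Camera axes: x right, y down, z forward; pixel columns grow to the right and rows downward; lengths in mm; the calibration is good to about 2 mm. A picture is of the moment at which its call begins. There is no depth.
- job_done(): hands the job in; it is judged then, once.
The state is a dict: "clock": time; "joints": joint angles; "joint_vel": joint speeds; "joint_efforts": joint torques, N m; "position": TCP position; "ee_rot": TCP orientation; "contact_force": force on the tool from outside, world axes, zero at the start; "wrist_torque": the same for the moment, N m; "gripper_width": finger opening in mm; "grasp_force": force on a finger pad.
Only numpy, scipy, OpenCV 4.12 (cv2) and the standard library are available. Lean on these libraries where they do the work, as an engineer would, in place of code of your own. Each camera call takes 0.05 s, during which the arm holds its last target. There are 200 camera calls.

TASK

Someone left a sanding block lying on the largest of the three cardboard cartons: first put it back flat on the floor of the low plywood tray. Then build the cartons into one column where the largest stands, the medium one on it and the smallest on top, each lying flat, centred on the one below and with its long sides parallel to it. Set everything down rather than dropping it, do not shift the largest carton, and leave all other things as they are.

Things in the scene. Friction and masses are not known exactly. Their poses are not given: they have to be found in the camera images.
- carton_large: Largest carton: closed, taped brown cardboard box, 80 (x) x 150 (y) x 60 (z) mm, about 1.4 kg, standing loose on the worktop with the sanding block lying on it. It is the foot of the column and is not to be moved. Origin at the centre of its underside, y along its long side, z up.
- carton_medium: Medium carton: closed, taped brown cardboard box, 66 (x) x 130 (y) x 50 (z) mm, 0.3 to 0.65 kg, lying flat on the worktop. Origin at the centre of its underside, y along its long side, z up; grasp across its 66 mm width.
- carton_small: Smallest carton: closed, taped brown cardboard box, 56 (x) x 100 (y) x 42 (z) mm, 0.2 to 0.45 kg, lying flat on the worktop. Origin at the centre of its underside, y along its long side, z up; grasp across its 56 mm width. It and the medium carton may have changed places.
- sanding_block: Wooden sanding block partly wrapped in reddish abrasive paper, 54 (x) x 107 (y) x 48 (z) mm over all; its solid body, as the fingers feel it, is 50 x 106 mm and reaches from 1 to 43 mm above the origin. About 0.11 kg. It lies on the largest carton at the start. Origin at the centre of its underside (within 1 mm), y along its long side, z up; grasp across its width.
- tray: Low open plywood tray fixed to the worktop, 210 (x) x 140 (y) mm outside, walls 6 mm thick and 22 mm high, floor 6 mm thick. Origin at the centre of its underside, x along its long side, z up. The half of it towards its -x end is empty: the sanding block fits there with its own y axis along the tray's x axis, centred near x = -35 mm.
- abrasive_pad: Bystander: grey felt rubbing pad, 45 (x) x 70 (y) x 26 (z) mm, lying in the tray near its +x end. Origin at the centre of its underside.
- screw_jar: Bystander: clear jar of screws with a red lid, 69 mm across, 99 mm tall, standing between the robot and the cartons. Origin at the centre of its underside.
- glue_bottle: Bystander: white glue bottle with an orange tip, 66 mm across, 186 mm tall. Origin at the centre of its underside.
- offcut: Bystander: flat wooden offcut, 35 (x) x 120 (y) x 18 (z) mm, behind the cartons. Origin at the centre of its underside.

How it is judged:
By the outcome, as a careful person would: the job done as asked, in the order asked, and still so for the second after the job is handed in, with the robot touching nothing.
It also fails if it takes over 69 s, if anything falls off the work surface, if the arm or the gripper's body presses on something with over 40 N, if the wrist force passes 120 N, or if a joint passes its speed limit or range.

## Working session

There is one attempt and no reset: what is moved stays moved. The work goes in short steps, Python scripts to look and compute and a tool call to move; the robot and the scene stay as the last step left them, time stands still between calls to the robot, and variables do not carry over. Pictures are saved under pics/ and viewed, at most 10 in all, crops included, and the job is handed in when it is done.

Besides the shell and the picture viewer there is one more tool, called after ">>>" as a command line: name --pt "numbers of a row" for each row, then --argument value for the rest. play_rows: Moves the arm, as the interface text tells. Its arguments: {"type":"object","properties":{"series":{"type":"array","items":{"type":"array","items":{"type":"number"}}},"gripper":{"type":"number"}},"required":["series"]}

```bash
mkdir -p pics
cat > h.py <<'E'
import numpy as np, cv2, pickle
from bench import read_state, get_image, job_done
from scipy.spatial.transform import Rotation as R
def snap(n,f):
    d=get_image(n); cv2.imwrite(f'pics/{f}.png',d['image'][:,:,::-1]); pickle.dump(d,open(f'pics/{f}.pkl','wb')); return d
def ray(d,u,v):
    r=np.array(d['rotation']); r=r if r.shape==(3,3) else R.from_quat(r).as_matrix()
    return np.array(d['eye']), r@np.array([(u-d['cx'])/d['fx'],(v-d['cy'])/d['fy'],1])
def at(d,u,v,z):
    e,k=ray(d,u,v); return (e+k*(z-e[2])/k[2])[:2]
def load(f): return pickle.load(open(f'pics/{f}.pkl','rb'))
E
python3 - <<'E'
from h import *
for n in ('top','side'):
    d=snap(n,n+'0'); print(n,d['eye'],np.round(d['rotation'],3).tolist(),d['fx'],d['cx'],d['cy'])
s=read_state(); print({k:np.round(v,3).tolist() for k,v in s.items()})
E
```

```text
top [340.50607168 234.28123683 973.20191996] [-0.7, 0.707, -0.069, 0.071] 470.87856816230044 316.8580536586726 244.41947062775824
side [ 444.28409758 -516.7866583   509.94584815] [0.865, -0.054, 0.026, -0.499] 512.3547437063852 322.17781374869713 241.07447846221527
{'clock': 0.1, 'joints': [1.54, 0.386, 0.007, -0.0, -1.194, -0.259], 'joint_vel': [-0.001, -0.001, 0.005, 0.001, 0.002, 0.001], 'joint_efforts': [-0.001, -39.332, 18.893, 4.198, -0.003, 0.0], 'position': [178.439, 598.496, 255.317], 'ee_rot': [0.99, -0.144, -0.0, 0.001], 'contact_force': [-0.001, 0.337, -0.231], 'wrist_torque': [-0.002, 0.016, -0.006], 'grasp_force': 0.0, 'gripper_width': 85.27}
```

View pics/top0.png

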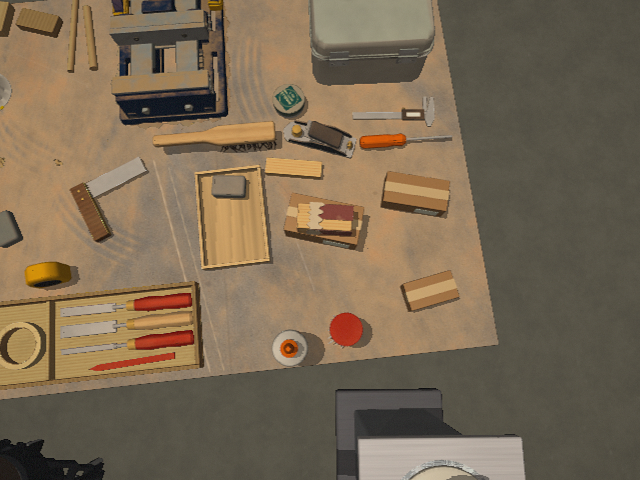

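View pics/side0.png

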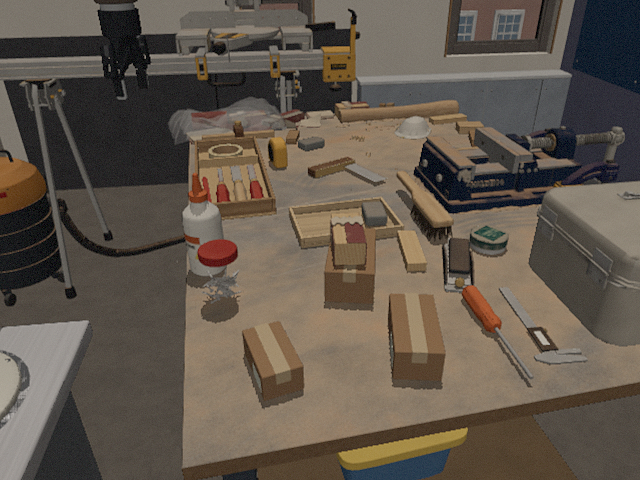

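The top view (up is +x, left is +y) shows the large carton with the block near (325,218) and the tray near (232,217). The medium carton is near (417,193), the small one near (430,290), the jar at (346,329) and the bottle at (290,347). I'll enlarge the region with the cartons and tray.

Run:
```python
from h import *
i=cv2.imread('pics/top0.png')
a=cv2.resize(i[155:285,185:385],None,fx=4,fy=4,interpolation=cv2.INTER_CUBIC); cv2.imwrite('pics/c1.png',a)
a=cv2.resize(i[160:320,370:470],None,fx=3.75,fy=3.75,interpolation=cv2.INTER_CUBIC); cv2.imwrite('pics/c2.png',a)
```

```text
(no output)
```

View pics/c1.png

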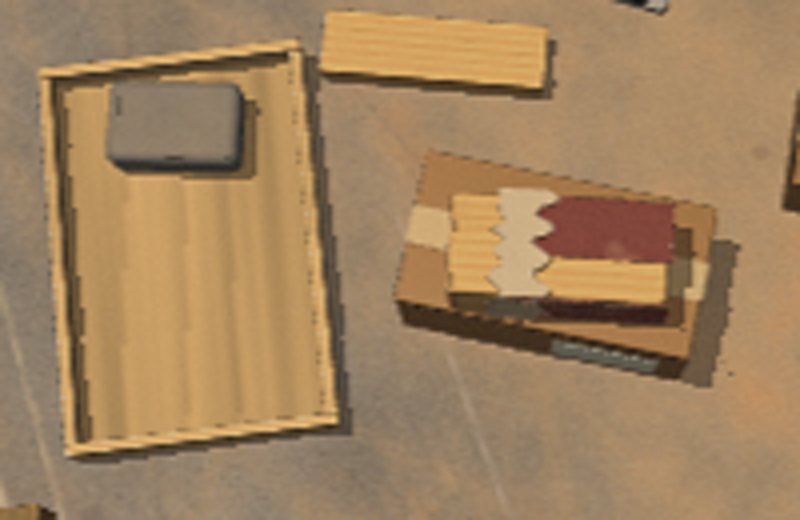

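View pics/c2.png

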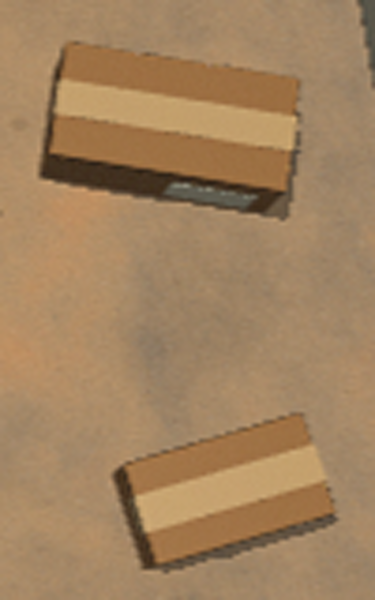

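The crops give the top-face corners: large carton (430,151)–(716,207)–(687,358)–(396,298), tray rim (40,72)–(297,42)–(338,423)–(68,455), block top (452,194)–(672,203)–(668,303)–(450,293). In the second crop, the upper carton is (66,43)–(300,78)–(286,191)–(48,154) and the lower one (124,466)–(302,413)–(335,514)–(154,566).

```bash
cat > m.py <<'E'
from h import *
d=load('top0')
def rect(n,pts,z,s,o,yaxis=True):
    P=np.array([at(d,o[0]+u/s,o[1]+v/s,z) for u,v in pts])
    a=(P[1]-P[0]+P[2]-P[3])/2; b=(P[3]-P[0]+P[2]-P[1])/2
    L,S=(a,b) if np.hypot(*a)>np.hypot(*b) else (b,a)
    print(n,'c',P.mean(0).round(1),'len',np.hypot(*L).round(1),np.hypot(*S).round(1),'long dir deg',np.degrees(np.arctan2(L[1],L[0])).round(1)%180,'short+90',np.degrees(np.arctan2(S[1],S[0])+np.pi/2).round(1)%180)
A=(4,(185,155));B=(3.75,(370,160))
rect('large',[(430,151),(716,207),(687,358),(396,298)],60,*A)
rect('block',[(452,194),(672,203),(668,303),(450,293)],105,*A)
rect('tray',[(40,72),(297,42),(338,423),(68,455)],22,*A)
rect('pad',[(108,82),(243,82),(243,165),(108,162)],26,*A)
rect('medium',[(66,43),(300,78),(286,191),(48,154)],50,*B)
rect('small',[(124,466),(302,413),(335,514),(154,566)],42,*B)
print('jar',at(d,346,329,99),'bottle',at(d,290,348,186))
q=read_state()['ee_rot']; M=R.from_quat(q).as_matrix(); print(M.round(3))
E
python3 m.py
```

```text
large c [576.9 220.5] len 147.2 78.5 long dir deg 77.7 short+90 77.69999999999999
block c [567.6 219.5] len 104.3 48.9 long dir deg 86.8 short+90 87.60000000000002
tray c [593.5 413.6] len 207.2 137.9 long dir deg 6.5 short+90 6.4
pad c [658.5 419.9] len 71.2 44.9 long dir deg 88.7 short+90 91.6
medium c [635.   30.8] len 129.4 64.7 long dir deg 80.3 short+90 79.30000000000001
small c [432.  11.] len 99.7 54.8 long dir deg 105.6 short+90 104.3
jar [357.63460606 183.92780741] bottle [326.25504902 281.04389941]
[[ 0.958 -0.286 -0.   ]
 [-0.286 -0.958 -0.002]
 [ 0.     0.002 -1.   ]]
```

>>> play_rows --pt "28 -27 0 0 0 -0.9" --pt "28 -27 0 0 0 -0.9" --pt "28 -27 0 0 0 -0.9" --pt "28 -27 0 0 0 -0.9" --pt "28 -27 0 0 0 -0.9" --pt "28 -27 0 0 0 -0.9" --pt "28 -27 0 0 0 -0.9" --pt "28 -27 0 0 0 -0.9" --pt "28 -27 0 0 0 -0.9" --pt "28 -27 0 0 0 -0.9" --pt "28 -27 0 0 0 -0.9" --pt "28 -27 0 0 0 -0.9" --pt "28 -27 0 0 0 -0.9" --pt "26 -27 0 0 0 -1.0" --pt "0 0 0 0 0 0" --pt "0 0 0 0 0 0" --gripper 1

```text
clock: 1.43
position: [569.4, 219.1, 255.2]
ee_rot: [-0.688, 0.725, 0.0, -0.001]
contact_force: [-0.6, 0.3, -0.2]
gripper_width: 85.4
grasp_force: 0.0
```

Run:
```python
from h import *
d=snap('wrist','w1'); print(np.round(d['eye'],1),d['fx'],d['cx'],d['cy'],np.round(d['rotation'],3).tolist())
s=read_state(); M=R.from_quat(s['ee_rot']).as_matrix(); print(s['position'],np.degrees(np.arctan2(M[1,1],M[0,1])),M[:,2].round(4))
```

```text
[566.1 153.8 373.1] 368.8219502270583 313.7413771273191 237.88564839403836 [0.027, 0.991, 0.129, 0.003]
[568.62778528 220.13481066 255.45554458] 177.12191452670643 [-1.5e-03 -6.0e-04 -1.0e+00]
```

View pics/w1.png

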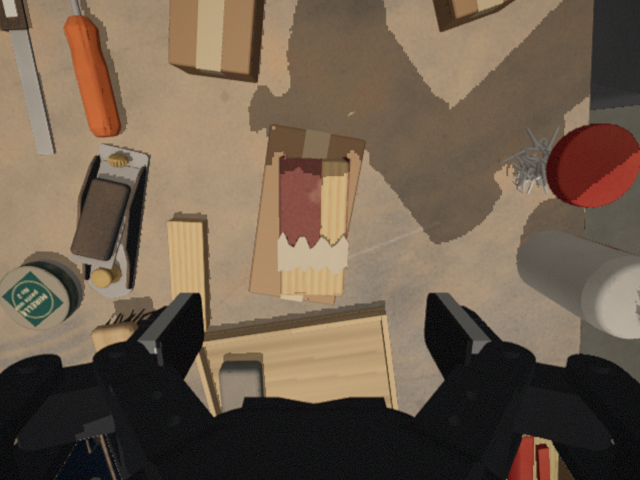

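The wrist view (up is -y, left is +x) shows the block's top at about (278,157)–(350,157)–(344,296)–(281,293). The large carton's top is at about (271,125)–(366,141)–(335,303)–(249,291).

Run:
```python
import m
m.d=m.load('w1')
m.rect('large',[(271,125),(366,141),(335,303),(249,291)],60,1,(0,0))
m.rect('block',[(278,157),(350,157),(345,296),(281,294)],105,1,(0,0))
```

```text
large c [576.9 220.5] len 147.2 78.5 long dir deg 77.7 short+90 77.69999999999999
block c [567.6 219.5] len 104.3 48.9 long dir deg 86.8 short+90 87.60000000000002
tray c [593.5 413.6] len 207.2 137.9 long dir deg 6.5 short+90 6.4
pad c [658.5 419.9] len 71.2 44.9 long dir deg 88.7 short+90 91.6
medium c [635.   30.8] len 129.4 64.7 long dir deg 80.3 short+90 79.30000000000001
small c [432.  11.] len 99.7 54.8 long dir deg 105.6 short+90 104.3
jar [357.63460606 183.92780741] bottle [326.25504902 281.04389941]
[[-0.05  -0.999 -0.001]
 [-0.999  0.05  -0.001]
 [ 0.001  0.001 -1.   ]]
large c [576.9 220.1] len 146.6 79.1 long dir deg 77.6 short+90 78.0
block c [569.2 218.3] len 105.8 50.7 long dir deg 86.5 short+90 85.89999999999998
```

>>> play_rows --pt "0 0 -35 0 0 0" --pt "0 0 -35 0 0 0" --pt "0 0 -35 0 0 0" --pt "0 0 -30 0 0 0" --pt "0 -1 -15 0 0 0" --pt "0 0 -11 0 0 0" --pt "0 0 0 0 0 0" --pt "0 0 0 0 0 0"

```text
clock: 2.15
position: [568.5, 220.9, 95.7]
ee_rot: [-0.69, 0.724, -0.0, 0.0]
contact_force: [0.7, 0.5, 0.6]
gripper_width: 85.3
grasp_force: 0.0
```

>>> play_rows --pt "0 0 0 0 0 0" --pt "0 0 0 0 0 0" --pt "0 0 0 0 0 0" --pt "0 0 0 0 0 0" --pt "0 0 0 0 0 0" --pt "0 0 0 0 0 0" --pt "0 0 0 0 0 0" --pt "0 0 0 0 0 0" --gripper 0

```text
clock: 2.82
position: [569.6, 220.6, 97.2]
ee_rot: [-0.69, 0.724, -0.0, 0.002]
contact_force: [-0.5, 1.2, 5.6]
gripper_width: 49.0
grasp_force: 64.0
```

>>> play_rows --pt "0 0 8 0 0 0" --pt "0 0 25 0 0 0" --pt "0 0 30 0 0 0" --pt "0 14 20 0 0 -0.96" --pt "0 14 15 0 0 -0.96" --pt "0 14 0 0 0 -0.96" --pt "-1 14 0 0 0 -0.96" --pt "-1 14 0 0 0 -0.96" --pt "-1 14 0 0 0 -0.96" --pt "-1 14 0 0 0 -0.96" --pt "-1 14 0 0 0 -0.96" --pt "-1 14 0 0 0 -0.96" --pt "-1 13 0 0 0 -0.96" --pt "-1 13 0 0 0 -0.96" --pt "-1 13 0 0 0 -0.96" --pt "-1 13 0 0 0 -0.96" --pt "0 11 0 0 0 -0.96" --pt "0 0 0 0 0 0" --pt "0 0 0 0 0 0" --pt "0 0 0 0 0 0"

```text
clock: 4.48
position: [558.3, 408.1, 193.1]
ee_rot: [-0.058, 0.998, -0.0, -0.001]
contact_force: [-0.1, 0.6, -1.2]
gripper_width: 48.8
grasp_force: 63.1
```

```bash
cat > st.py <<'E'
from h import *
s=read_state(); M=R.from_quat(s['ee_rot']).as_matrix(); print(s['clock'],s['position'].round(1) if hasattr(s['position'],'round') else np.round(s['position'],1),'yaw',np.degrees(np.arctan2(M[1,1],M[0,1])).round(2),M[:,2].round(4),np.round(s['contact_force'],1),np.round(s['joints'],2),s['gripper_width'],s['grasp_force'])
E
python3 st.py; python3 -c "
from h import *
snap('wrist','w2')"
```

```text
4.4833 [558.3 408.1 193.1] yaw 96.65 [-1.e-03 -8.e-04 -1.e+00] [-0.1  0.6 -1.2] [ 0.86  0.54  0.1  -0.   -1.13 -2.32] 48.774643683642466 63.097003698349
```

View pics/w2.png

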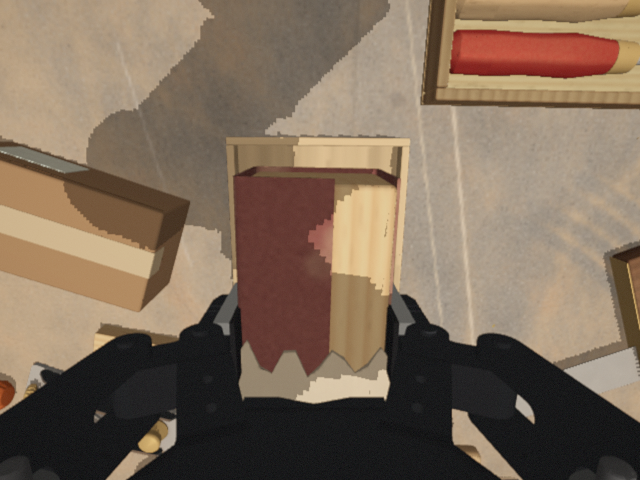

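The block is held square over the tray: its sides run parallel to the tray walls at columns 230 and 405, and its far end stops short of the end wall at row 140.

>>> play_rows --pt "0 1 -15 0 0 0" --pt "0 1 -30 0 0 0" --pt "1 0 -30 0 0 0" --pt "0 0 -30 0 0 0" --pt "0 0 -20 0 0 0" --pt "0 0 -10 0 0 0" --pt "0 0 -8 0 0 0" --pt "0 0 0 0 0 0" --pt "0 0 0 0 0 0"

```text
clock: 5.28
position: [560.3, 411.2, 51.4]
ee_rot: [-0.057, 0.998, 0.0, 0.001]
contact_force: [0.3, -0.1, -0.7]
gripper_width: 48.8
grasp_force: 63.2
```

>>> play_rows --pt "0 0 -2 0 0 0" --pt "0 0 -2 0 0 0" --pt "0 0 -1 0 0 0" --pt "0 0 -1 0 0 0" --pt "0 0 0 0 0 0" --pt "0 0 0 0 0 0"

```text
clock: 5.78
position: [559.6, 411.0, 44.5]
ee_rot: [-0.057, 0.998, 0.0, 0.0]
contact_force: [0.3, -0.2, -0.8]
gripper_width: 49.3
grasp_force: 63.2
```

>>> play_rows --pt "0 0 -1 0 0 0" --pt "0 0 -0.5 0 0 0" --pt "0 0 0 0 0 0" --pt "0 0 0 0 0 0"

```text
clock: 6.12
position: [559.6, 411.0, 43.3]
ee_rot: [-0.057, 0.998, 0.0, 0.0]
contact_force: [-1.2, -0.2, 1.5]
gripper_width: 48.9
grasp_force: 63.6
```

>>> play_rows --pt "0 0 -0.5 0 0 0" --pt "0 0 0 0 0 0" --pt "0 0 0 0 0 0"

```text
clock: 6.37
position: [559.6, 411.1, 43.3]
ee_rot: [-0.057, 0.998, 0.0, 0.0]
contact_force: [-2.1, -1.3, 5.3]
gripper_width: 48.8
grasp_force: 64.1
```

>>> play_rows --pt "0 0 0 0 0 0" --pt "0 0 0 0 0 0" --pt "0 0 0 0 0 0" --pt "0 0 0 0 0 0" --pt "0 0 0 0 0 0" --pt "0 0 0 0 0 0" --gripper 0.78

```text
clock: 6.87
position: [559.6, 410.9, 42.1]
ee_rot: [-0.057, 0.998, -0.0, -0.0]
contact_force: [0.7, 0.7, 0.7]
gripper_width: 66.6
grasp_force: 0.0
```

>>> play_rows --pt "0 0 15 0 0 0" --pt "0 0 30 0 0 0" --pt "0 0 35 0 0 0" --pt "0 0 35 0 0 0" --pt "6 -25 25 0 0 0.94" --pt "6 -30 20 0 0 0.94" --pt "6 -30 10 0 0 0.94" --pt "6 -30 10 0 0 0.94" --pt "6 -30 0 0 0 0.94" --pt "6 -30 0 0 0 0.94" --pt "6 -30 0 0 0 0.94" --pt "6 -30 0 0 0 0.94" --pt "6 -30 0 0 0 0.94" --pt "6 -30 0 0 0 0.94" --pt "5 -30 0 0 0 0.94" --pt "5 -30 0 0 0 0.94" --pt "5 -25 0 0 0 0.92" --pt "0 0 0 0 0 0" --pt "0 0 0 0 0 0" --pt "0 0 0 0 0 0" --gripper 1

```text
clock: 8.53
position: [634.5, 31.1, 222.2]
ee_rot: [-0.641, 0.768, 0.0, 0.0]
contact_force: [-0.1, 0.0, -0.1]
gripper_width: 85.6
grasp_force: 0.0
```

```bash
python3 st.py; python3 -c "
from h import *
d=snap('wrist','w3')
# combined check: wrist view + top crop of tray
t=snap('top','t3')
a=cv2.resize(t['image'][155:285,185:345,::-1],None,fx=2,fy=2)
i=cv2.imread('pics/w3.png'); o=np.zeros((480,800,3),np.uint8); o[:,:480]=i[:,80:560]; o[:260,480:800]=a; cv2.imwrite('pics/w3c.png',o)"
```

```text
8.5333 [634.5  31.1 222.2] yaw 169.69 [-1.e-04  1.e-04 -1.e+00] [-0.1  0.  -0.1] [ 0.3   0.43 -0.02 -0.   -1.13 -0.48] 85.60285499251356 0.0
```

View pics/w3c.png

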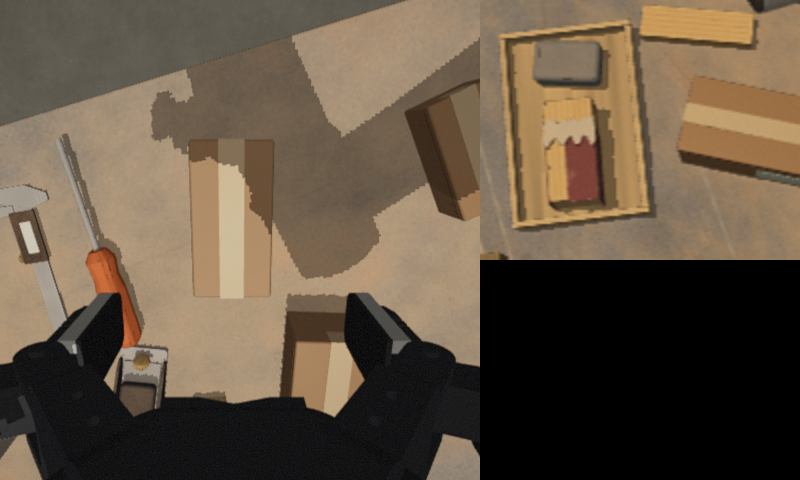

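The block lies flat in the tray's empty half. The medium carton's top shows at (269,140)–(353,140)–(351,297)–(273,296) in wrist pixels. The screwdriver handle is close by on the left, so I'll check its clearance.

```bash
python3 - <<'E' | tail -5
import m
m.d=m.load('w3')
m.rect('med',[(269,140),(353,140),(351,297),(273,296)],50,1,(0,0))
for p in [(222,330),(195,300),(167,250),(178,250)]: print(p,m.at(m.d,*p,15))
E
```

```text
med c [636.1  29.8] len 128.5 65.1 long dir deg 79.9 short+90 79.19999999999999
(222, 330) [743.20711964 127.28766865]
(195, 300) [760.83771298  91.77296897]
(167, 250) [773.12781047  38.85389477]
(178, 250) [763.17564444  40.67834426]
```

>>> play_rows --pt "1 -1 -20 0 0 0" --pt "0 0 -38 0 0 0" --pt "0 0 -38 0 0 0" --pt "0 0 -38 0 0 0" --pt "0 0 -30 0 0 0" --pt "0 0 -14 0 0 0" --pt "0 0 -10 0 0 0" --pt "0 0 0 0 0 0" --pt "0 0 0 0 0 0"

```text
clock: 9.38
position: [636.1, 30.7, 34.7]
ee_rot: [-0.642, 0.767, -0.0, 0.0]
contact_force: [0.4, 0.2, 0.7]
gripper_width: 85.2
grasp_force: 0.0
```

>>> play_rows --pt "0 0 0 0 0 0" --pt "0 0 0 0 0 0" --pt "0 0 0 0 0 0" --pt "0 0 0 0 0 0" --pt "0 0 0 0 0 0" --pt "0 0 0 0 0 0" --pt "0 0 0 0 0 0" --gripper 0

```text
clock: 9.97
position: [636.8, 30.5, 36.5]
ee_rot: [-0.641, 0.767, -0.001, 0.002]
contact_force: [-0.5, 3.2, 6.2]
gripper_width: 65.1
grasp_force: 69.6
```

```bash
python3 st.py
```

```text
9.9667 [636.8  30.5  36.5] yaw 169.78 [ 3.6e-03  9.0e-04 -1.0e+00] [-0.5  3.2  6.2] [ 0.3   0.62 -0.2   0.   -0.74 -0.48] 65.12433125024798 69.58233118057251
```

>>> play_rows --pt "0 0 5 0 0 0" --pt "0 0 15 0 0 0" --pt "0 0 25 0 0 0" --pt "0 0 30 0 0 0" --pt "-4 12 25 0 0 -0.03" --pt "-8 24 10 0 0 -0.05" --pt "-8 26 0 0 0 -0.05" --pt "-8 26 0 0 0 -0.05" --pt "-8 26 0 0 0 -0.05" --pt "-8 26 0 0 0 -0.05" --pt "-8 26 0 0 0 -0.05" --pt "-6 16 0 0 0 0" --pt "-2 8 0 0 0 0" --pt "0 0 0 0 0 0" --pt "0 0 0 0 0 0" --pt "0 0 0 0 0 0" --pt "0 0 0 0 0 0"

```text
clock: 11.38
position: [575.8, 218.6, 144.1]
ee_rot: [-0.627, 0.779, 0.0, -0.0]
contact_force: [0.2, 0.2, -3.9]
gripper_width: 65.1
grasp_force: 68.6
```

```bash
python3 st.py; python3 -c "
from h import *
d=snap('wrist','w4')
t=snap('top','t4')
a=cv2.resize(t['image'][160:260,265:385,::-1],None,fx=3,fy=3,interpolation=cv2.INTER_CUBIC)
i=cv2.imread('pics/w4.png'); o=np.zeros((480,800,3),np.uint8); o[:,:440]=i[:,100:540]; o[:300,440:800]=a; cv2.imwrite('pics/w4c.png',o)"
```

```text
11.3833 [575.8 218.6 144.1] yaw 167.68 [-6.e-04 -4.e-04 -1.e+00] [ 0.2  0.2 -3.9] [ 0.63  0.47 -0.16 -0.   -0.94 -0.84] 65.08543432856133 68.57781171798706
```

View pics/w4c.png

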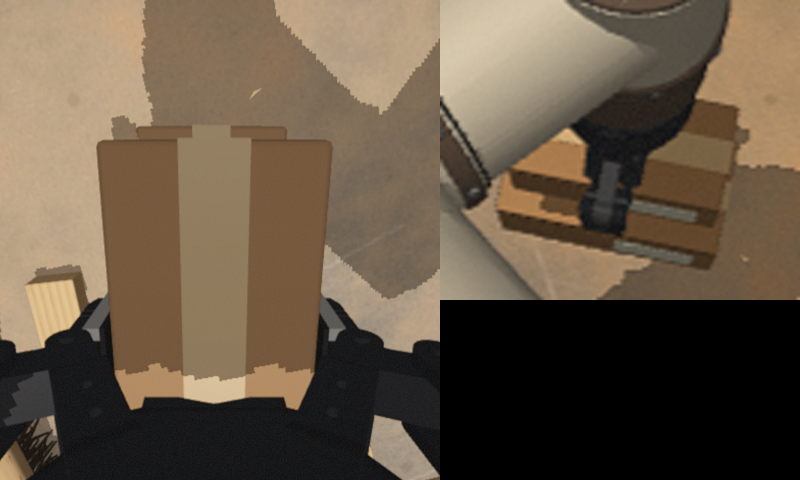

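The medium carton's near top edge runs (197,142)–(432,142) and the large carton's end edge below it (237,127)–(386,127), in wrist pixels. The carton is held square.

```bash
python3 - <<'E' | tail -3
import m
d=m.load('w4'); np=m.np
L=(m.at(d,237,127,60)+m.at(d,386,127,60))/2; M=(m.at(d,197,141,157.6)+m.at(d,432,141,157.6))/2
u=np.array([np.cos(np.radians(77.8)),np.sin(np.radians(77.8))])
print('L centre',L+75*u,'M centre',M+65*u, 'edge angles',[np.degrees(np.arctan2(*(m.at(d,b,v,z)-m.at(d,a,v2,z))[::-1])) for a,v2,b,v,z in [(237,127,386,127,60),(197,141,432,141,157.6)]])
print('widths',np.hypot(*(m.at(d,386,127,60)-m.at(d,237,127,60))),np.hypot(*(m.at(d,432,141,157.6)-m.at(d,197,141,157.6))))
E
```

```text
[ 0.     0.    -1.   ]]
L centre [577.29678126 221.43150826] M centre [575.36168867 218.62191394] edge angles [np.float64(167.60572613585543), np.float64(167.6044044593418)]
widths 78.16902878599046 64.30281401198894
```

>>> play_rows --pt "1 1 -10 0 0 0" --pt "0 1 -15 0 0 0" --pt "0 0 -10 0 0 0" --pt "0 0 -5 0 0 0" --pt "0 0 -3 0 0 0" --pt "0 0 0 0 0 0" --pt "0 0 0 0 0 0" --pt "0 0 0 0 0 0"

```text
clock: 12.15
position: [577.1, 222.2, 102.0]
ee_rot: [-0.628, 0.778, -0.0, 0.001]
contact_force: [-0.9, 0.9, -3.7]
gripper_width: 65.1
grasp_force: 68.6
```

>>> play_rows --pt "0 0 -1 0 0 0" --pt "0 0 -1 0 0 0" --pt "0 0 0 0 0 0" --pt "0 0 0 0 0 0"

```text
clock: 12.48
position: [576.5, 221.9, 99.4]
ee_rot: [-0.628, 0.778, -0.0, 0.0]
contact_force: [0.1, -0.0, -4.8]
gripper_width: 65.1
grasp_force: 68.6
```

>>> play_rows --pt "0 -0.5 -1 0 0 0" --pt "0 0 -0.7 0 0 0" --pt "0 0 0 0 0 0" --pt "0 0 0 0 0 0"

```text
clock: 12.82
position: [576.5, 221.4, 97.5]
ee_rot: [-0.628, 0.778, 0.0, -0.0]
contact_force: [-0.1, -0.6, -4.3]
gripper_width: 65.5
grasp_force: 68.6
```

>>> play_rows --pt "0 0 -0.5 0 0 0" --pt "0 0 0 0 0 0" --pt "0 0 0 0 0 0"

```text
clock: 13.07
position: [576.6, 221.4, 97.1]
ee_rot: [-0.628, 0.778, 0.0, -0.0]
contact_force: [-0.1, 0.4, -3.3]
gripper_width: 65.2
grasp_force: 68.6
```

>>> play_rows --pt "0 0 -0.5 0 0 0" --pt "0 0 -0.3 0 0 0" --pt "0 0 0 0 0 0" --pt "0 0 0 0 0 0"

```text
clock: 13.4
position: [576.7, 221.5, 96.6]
ee_rot: [-0.628, 0.778, -0.0, 0.0]
contact_force: [-0.9, -0.8, -0.9]
gripper_width: 65.3
grasp_force: 68.9
```

>>> play_rows --pt "0 0 -0.5 0 0 0" --pt "0 0 0 0 0 0" --pt "0 0 0 0 0 0"

```text
clock: 13.65
position: [576.6, 221.4, 96.6]
ee_rot: [-0.628, 0.778, -0.0, 0.0]
contact_force: [-2.3, -0.4, 3.2]
gripper_width: 65.5
grasp_force: 69.3
```

>>> play_rows --pt "0 0 0 0 0 0" --pt "0 0 0 0 0 0" --pt "0 0 0 0 0 0" --pt "0 0 0 0 0 0" --pt "0 0 0 0 0 0" --pt "0 0 0 0 0 0" --gripper 1

```text
clock: 14.15
position: [576.7, 221.5, 95.7]
ee_rot: [-0.628, 0.778, -0.0, 0.0]
contact_force: [0.8, -0.2, -0.3]
gripper_width: 85.4
grasp_force: 0.0
```

>>> play_rows --pt "0 0 15 0 0 0" --pt "0 0 35 0 0 0" --pt "0 0 38 0 0 0" --pt "0 0 30 0 0 0" --pt "-9 -14 10 0 0 0.4" --pt "-17 -24 0 0 0 0.5" --pt "-17 -25 0 0 0 0.5" --pt "-17 -25 0 0 0 0.5" --pt "-17 -25 0 0 0 0.5" --pt "-17 -25 0 0 0 0.5" --pt "-17 -25 0 0 0 0.5" --pt "-17 -24 0 0 0 0.5" --pt "-17 -24 0 0 0 0.65" --pt "0 0 0 0 0 0" --pt "0 0 0 0 0 0" --pt "0 0 0 0 0 0"

```text
clock: 15.48
position: [432.0, 10.5, 224.2]
ee_rot: [0.794, -0.608, 0.0, -0.001]
contact_force: [0.2, -0.2, 0.0]
gripper_width: 85.7
grasp_force: 0.0
```

```bash
python3 st.py; python3 -c "
from h import *
d=snap('wrist','w5')
t=snap('top','t5')
a=cv2.resize(t['image'][175:265,270:380,::-1],None,fx=4,fy=4,interpolation=cv2.INTER_CUBIC)
i=cv2.imread('pics/w5.png'); o=np.zeros((480,800,3),np.uint8); o[:,:360]=i[:,140:500]; o[:360,360:800]=a; cv2.imwrite('pics/w5c.png',o)"
```

```text
15.4833 [432.   10.5 224.2] yaw -164.95 [ 1.4e-03  4.0e-04 -1.0e+00] [ 0.2 -0.2  0. ] [ 0.4   0.08 -0.49  0.   -1.   -0.14] 85.68610699520461 0.0
```

View pics/w5c.png

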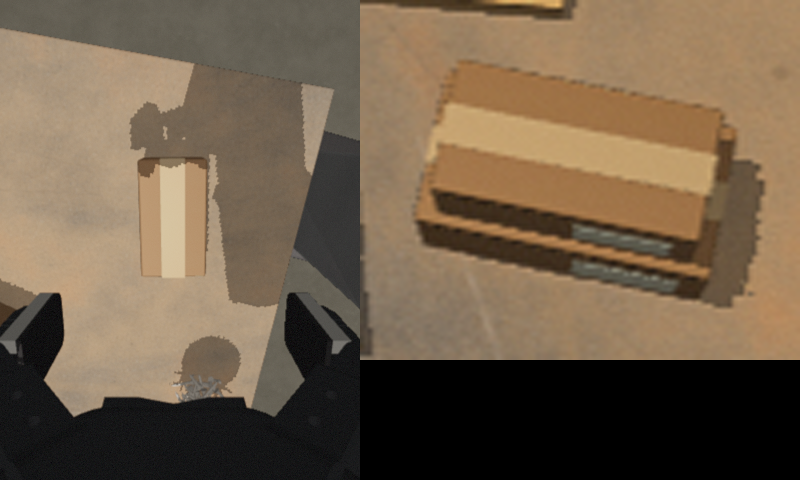

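The medium carton sits square on the large one: its top is at crop pixels (103,62)–(365,108)–(340,240)–(72,188). The small carton's top in wrist pixels is (278,158)–(348,158)–(346,277)–(281,277).

```bash
python3 - <<'E' | tail -2
import m
m.d=m.load('w5')
m.rect('small',[(278,158),(348,158),(346,277),(281,277)],42,1,(0,0))
m.d=m.load('t5')
m.rect('medium',[(103,62),(365,108),(340,240),(72,188)],110,4,(270,175))
E
```

```text
small c [432.7   9.8] len 100.9 56.0 long dir deg 105.2 short+90 105.0
medium c [575.6 219.8] len 127.8 64.6 long dir deg 78.6 short+90 77.39999999999998
```

>>> play_rows --pt "0 0 -20 0 0 0" --pt "0 0 -38 0 0 0" --pt "0 0 -38 0 0 0" --pt "0 0 -38 0 0 0" --pt "0 0 -32 0 0 0" --pt "0 0 -15 0 0 0" --pt "0 0 -10 0 0 0" --pt "0 0 0 0 0 0" --pt "0 0 0 0 0 0"

```text
clock: 16.33
position: [432.0, 10.9, 32.2]
ee_rot: [0.794, -0.608, -0.0, 0.001]
contact_force: [0.1, 0.5, -0.3]
gripper_width: 85.0
grasp_force: 0.0
```

>>> play_rows --pt "0 0 0 0 0 0" --pt "0 0 0 0 0 0" --pt "0 0 0 0 0 0" --pt "0 0 0 0 0 0" --pt "0 0 0 0 0 0" --pt "0 0 0 0 0 0" --pt "0 0 0 0 0 0" --pt "0 0 0 0 0 0" --gripper 0

```text
clock: 17.0
position: [432.6, 10.9, 34.1]
ee_rot: [0.794, -0.608, 0.001, -0.001]
contact_force: [-0.5, 1.8, 7.4]
gripper_width: 54.8
grasp_force: 64.5
```

```bash
python3 st.py
```

```text
17.0 [432.6  10.9  34.1] yaw -164.89 [ 0.003   0.0011 -1.    ] [-0.5  1.8  7.4] [ 0.4   0.39 -0.72  0.   -0.46 -0.14] 54.79938220585541 64.48777556419373
```

>>> play_rows --pt "0 0 6 0 0 0" --pt "0 0 20 0 0 0" --pt "0 0 35 0 0 0" --pt "0 0 38 0 0 0" --pt "0 0 38 0 0 0" --pt "9 12 20 0 0 -0.4" --pt "16 23 8 0 0 -0.5" --pt "17 25 0 0 0 -0.5" --pt "17 25 0 0 0 -0.5" --pt "17 25 0 0 0 -0.55" --pt "17 25 0 0 0 -0.5" --pt "17 25 0 0 0 -0.5" --pt "17 25 0 0 0 -0.5" --pt "12 17 0 0 0 -0.4" --pt "5 8 0 0 0 -0.2" --pt "0 0 0 0 0 0" --pt "0 0 0 0 0 0" --pt "0 0 0 0 0 0"

```text
clock: 18.5
position: [574.5, 219.5, 197.4]
ee_rot: [-0.628, 0.778, 0.0, -0.001]
contact_force: [-0.4, -0.2, -2.1]
gripper_width: 55.1
grasp_force: 64.7
```

```bash
python3 st.py; python3 -c "
from h import *
d=snap('wrist','w6')"
```

```text
18.5 [574.5 219.5 197.4] yaw 167.76 [-1.8e-03 -7.0e-04 -1.0e+00] [-0.4 -0.2 -2.1] [ 0.63  0.41 -0.1  -0.   -1.06 -0.84] 55.08331247446887 64.74812150001526
```

View pics/w6.png

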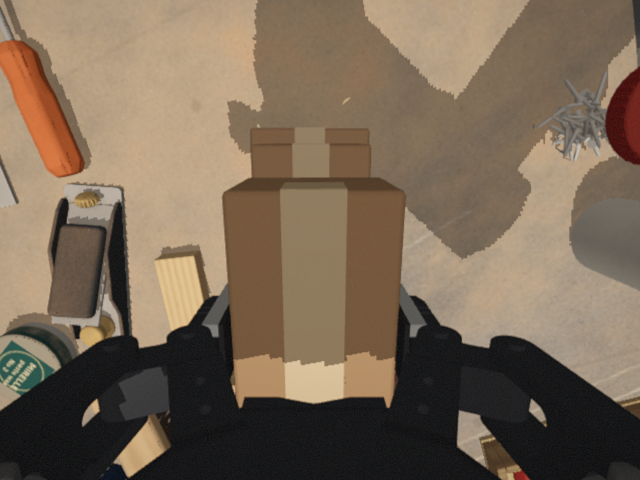

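In wrist pixels, the large carton's end edge is (250,128)–(369,128), the medium's (251,144)–(371,144), and the small one's (223,193)–(405,193) at the top. All are parallel.

```bash
python3 - <<'E' | tail -3
import m
d=m.load('w6'); np=m.np
u=np.array([np.cos(np.radians(77.8)),np.sin(np.radians(77.8))])
for n,a,b,v,z,h in [('L',250,369,128,60,75),('M',251,371,144,110,65),('S',223,405,193,205.3,50)]:
    A,B=m.at(d,a,v,z),m.at(d,b,v,z); print(n,((A+B)/2+h*u).round(1),np.hypot(*(A-B)).round(1))
E
```

```text
L [577.4 220.9] 79.0
M [576.1 220.9] 64.7
S [574.4 219.5] 54.4
```

>>> play_rows --pt "1 1 -10 0 0 0" --pt "1 0 -15 0 0 0" --pt "0 0 -12 0 0 0" --pt "0 0 -7 0 0 0" --pt "0 0 -4 0 0 0" --pt "0 0 0 0 0 0" --pt "0 0 0 0 0 0" --pt "0 0 0 0 0 0"

```text
clock: 19.22
position: [578.0, 221.6, 150.6]
ee_rot: [-0.628, 0.778, -0.0, 0.001]
contact_force: [-0.6, 0.5, -2.9]
gripper_width: 55.5
grasp_force: 64.7
```

>>> play_rows --pt "0 0 -1 0 0 0" --pt "0 0 -1 0 0 0" --pt "0 0 0 0 0 0" --pt "0 0 0 0 0 0"

```text
clock: 19.55
position: [577.6, 221.4, 148.0]
ee_rot: [-0.628, 0.778, -0.0, 0.0]
contact_force: [-0.0, -0.0, -3.3]
gripper_width: 55.1
grasp_force: 64.7
```

>>> play_rows --pt "-0.5 0 -1.5 0 0 0" --pt "0 0 -1 0 0 0" --pt "0 0 0 0 0 0" --pt "0 0 0 0 0 0"

```text
clock: 19.88
position: [577.0, 221.4, 145.2]
ee_rot: [-0.628, 0.778, 0.0, -0.0]
contact_force: [-0.1, -0.2, -2.3]
gripper_width: 55.5
grasp_force: 64.7
```

>>> play_rows --pt "0 0 -0.5 0 0 0" --pt "0 0 -0.3 0 0 0" --pt "0 0 0 0 0 0" --pt "0 0 0 0 0 0"

```text
clock: 20.22
position: [577.1, 221.4, 144.5]
ee_rot: [-0.628, 0.778, -0.0, 0.0]
contact_force: [-0.4, 0.4, -2.7]
gripper_width: 54.9
grasp_force: 64.7
```

>>> play_rows --pt "0 0 -0.5 0 0 0" --pt "0 0 -0.3 0 0 0" --pt "0 0 0 0 0 0" --pt "0 0 0 0 0 0"

```text
clock: 20.55
position: [577.2, 221.5, 144.2]
ee_rot: [-0.628, 0.778, -0.0, 0.0]
contact_force: [-2.0, -1.1, 0.5]
gripper_width: 54.7
grasp_force: 65.1
```

Contact has been made (the force went from -2.7 to +0.5 N). Next I release, then lift straight up and back away.

>>> play_rows --pt "0 0 -0.3 0 0 0" --pt "0 0 0 0 0 0" --pt "0 0 0 0 0 0"

```text
clock: 20.8
position: [577.2, 221.4, 144.2]
ee_rot: [-0.628, 0.778, -0.0, 0.0]
contact_force: [-2.4, -1.6, 5.2]
gripper_width: 55.1
grasp_force: 65.6
```

>>> play_rows --pt "0 0 0 0 0 0" --pt "0 0 0 0 0 0" --pt "0 0 0 0 0 0" --pt "0 0 0 0 0 0" --pt "0 0 0 0 0 0" --pt "0 0 0 0 0 0" --pt "0 0 0 0 0 0" --gripper 1

```text
clock: 21.38
position: [577.1, 221.4, 143.3]
ee_rot: [-0.628, 0.778, 0.0, -0.0]
contact_force: [-0.5, 0.7, -0.4]
gripper_width: 85.0
grasp_force: 0.0
```

>>> play_rows --pt "0 0 10 0 0 0" --pt "0 0 25 0 0 0" --pt "0 0 30 0 0 0" --pt "0 0 30 0 0 0" --pt "0 0 20 0 0 0" --pt "0 -20 0 0 0 0" --pt "0 -30 0 0 0 0" --pt "0 -30 0 0 0 0" --pt "0 -30 0 0 0 0" --pt "0 -30 0 0 0 0" --pt "0 -20 0 0 0 0" --pt "0 0 0 0 0 0" --pt "0 0 0 0 0 0" --pt "0 0 0 0 0 0"

```text
clock: 22.55
position: [577.2, 61.8, 259.0]
ee_rot: [-0.628, 0.778, -0.0, 0.0]
contact_force: [0.0, 0.8, 0.4]
gripper_width: 85.3
grasp_force: 0.0
```

```bash
python3 - <<'E'
from h import *
# numeric check: light tape/brown top face of the small carton via top camera, and change of scene elsewhere
t=snap('top','t7'); s=snap('side','s7')
hsv=cv2.cvtColor(t['image'],cv2.COLOR_RGB2HSV)
c=t['image'][175:265,275:385]
g=cv2.Canny(cv2.cvtColor(cv2.resize(c,None,fx=4,fy=4,interpolation=cv2.INTER_CUBIC),cv2.COLOR_RGB2GRAY),40,100)
# expected corner projections of the three tops vs image
Rm=R.from_quat(t['rotation']).as_matrix() if np.size(t['rotation'])==4 else np.array(t['rotation'])
u=np.array([np.cos(np.radians(77.8)),np.sin(np.radians(77.8)),0]);w=np.array([u[1],-u[0],0])
dist=cv2.distanceTransform(255-g,cv2.DIST_L2,3)
def cost(cx,cy,a,z,l,b):
    a=np.radians(a);u=np.array([np.cos(a),np.sin(a),0]);w=np.array([u[1],-u[0],0]);o=np.array([cx,cy,z]);k=np.linspace(-1,1,60)[:,None]
    P=np.vstack([o+u*l/2+w*b/2*k,o-u*l/2+w*b/2*k,o+w*b/2+u*l/2*k,o-w*b/2+u*l/2*k])
    q=(P-t['eye'])@Rm; x=((q[:,0]/q[:,2]*t['fx']+t['cx']-275)*4).astype(int).clip(0,439);y=((q[:,1]/q[:,2]*t['fy']+t['cy']-175)*4).astype(int).clip(0,359)
    return np.minimum(dist[y,x],12).mean()
from scipy.optimize import brute
for n,z,l,b in [('S',152,100,56),('M',110,130,66),('L',60,150,80)]:
    r=brute(lambda p:cost(*p,z,l,b),(slice(565,590,1),slice(209,233,1),slice(72,84,1)),finish=None,full_output=True); print(n,r[0],r[1])
E
python3 st.py
```

```text
S [565. 219.  78.] 8.1574955
M [565. 223.  78.] 8.282294
L [565. 220.  78.] 8.051141
22.65 [577.2  62.4 258.6] yaw 167.85 [ 4.e-04  2.e-04 -1.e+00] [-0.3 -0.1 -0.3] [ 0.39  0.31 -0.1  -0.   -1.16 -0.6 ] 85.63423462042101 0.0
```

The top-camera fit is poor (cost about 8), probably because the arm is in view. I'll move the arm clear and repeat it with a check against both cameras.

>>> play_rows --pt "0 -30 0 0 0 0" --pt "0 -40 0 0 0 0" --pt "0 -40 0 0 0 0" --pt "0 -40 0 0 0 0" --pt "0 -40 0 0 0 0" --pt "0 -40 0 0 0 0" --pt "0 -20 0 0 0 0" --pt "0 0 0 0 0 0" --pt "0 0 0 0 0 0"

```text
clock: 23.4
position: [577.3, -188.8, 258.0]
ee_rot: [-0.627, 0.779, 0.0, -0.0]
contact_force: [0.5, -0.3, 0.5]
gripper_width: 85.4
grasp_force: 0.0
```

Run:
```python
from h import *
from scipy.optimize import brute
def fit(n,f):
    t=snap(n,f); Rm=R.from_quat(t['rotation']).as_matrix()
    def proj(P):
        q=(P-t['eye'])@Rm; return np.c_[q[:,0]/q[:,2]*t['fx']+t['cx'],q[:,1]/q[:,2]*t['fy']+t['cy']]
    g=cv2.Canny(cv2.resize(cv2.cvtColor(t['image'],cv2.COLOR_RGB2GRAY),None,fx=3,fy=3,interpolation=cv2.INTER_CUBIC),30,80)
    dist=cv2.distanceTransform(255-g,cv2.DIST_L2,5)
    k=np.linspace(-1,1,40)[:,None]
    def cost(p,z,l,b):
        a=np.radians(p[2]);u=np.array([np.cos(a),np.sin(a),0]);w=np.array([u[1],-u[0],0]);o=np.array([p[0],p[1],z])
        P=proj(np.vstack([o+u*l/2+w*b/2*k,o-u*l/2+w*b/2*k,o+w*b/2+u*l/2*k,o-w*b/2+u*l/2*k]))
        x,y=np.round(P*3+1).astype(int).T
        return np.minimum(dist[y.clip(0,1439),x.clip(0,1919)],9).mean()
    for m,z,l,b in [('S',152,100,56),('M',110,130,66),('L',60,150,80)]:
        r=brute(lambda p:cost(p,z,l,b),(slice(569,586,1),slice(212,230,1),slice(74,82,1)),finish=None,full_output=True); print(n,m,r[0],round(r[1],2))
fit('top','t8'); fit('side','s8')
a=load('top0')['image'].astype(int); b=load('t8')['image'].astype(int)
D=(abs(a-b).max(2)>40)
for nm,(x,y,w,h) in dict(jar=(325,310,42,42),bottle=(270,325,42,45),offcut=(262,152,65,28),pad=(208,172,42,28),block=(200,195,65,70),stack=(275,180,100,75)).items(): print(nm,D[y:y+h,x:x+w].mean().round(3))
```

```text
top S [577. 222.  78.] 0.97
top M [569. 227.  79.] 1.79
top L [575. 223.  77.] 1.97
side S [579. 225.  79.] 3.3
side M [579. 223.  78.] 2.6
side L [580. 222.  76.] 3.68
jar 0.0
bottle 0.001
offcut 0.0
pad 0.0
block 0.238
stack 0.256
```

The small carton's top fits at (577, 222, 78°) in the top view, on the axis of the column. In that view the jar, glue bottle, offcut and pad regions match the first picture.

```bash
python3 -c "
from bench import job_done
print(job_done())"
```

```text
the job is handed in; nothing more can be done
None
```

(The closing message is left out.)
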